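# Unlock the quarter-turn latch with the screwdriver and hold the enclosure cover shut

### The arm

A 6-joint arm with a two-finger parallel gripper is mounted at the origin on the work surface. World frame = base frame: x ahead of the robot, y to its left, z up, the work surface at z = 0. Lengths are in m, angles in degrees, forces in N, time in s.
With the tool pointing down it reaches from about 0.35 to 0.95 m from the base axis. Payload 17.4 kg.
Tool frame: the origin (TCP) lies at the centre of the arm's flange, where the gripper is bolted on; the fingertips stand 186 mm ahead of it and the grasp point (between the pads) lies 167 mm ahead of it; y points along the fingers, z is the direction in which the jaws open and shut, and the axes are right-handed (so a half turn about y gives the same grasp; the last joint's range is limited). The gripper opens to 93 mm and grips with 3 to 60 N. Pads are 15 mm wide; open, the fingers measure 128 mm over their backs; the gripper's body (75 mm by 188 mm) begins 65 mm behind the grasp point.
Start: joints at [67.219, 6.646, 82.598, -0, 90.757, -2.166], TCP at [0.238, 0.632, 0.405] pointing down, gripper open.
Joint ranges: [-162.19, 162.19], [-47.58, 125.68], [4.15, 143.07], [-65.23, 245.23], [0.69, 171.88], [-170.13, 170.13]. Speed limits (degrees/s): [108.29, 108.29, 127.2, 180, 180, 180].

### API

Orientations are given as a 3x3 rotation matrix whose columns are the frame's x, y, z axes.
In Python, from bench import manip gives the robot as it stands.
- The arm moves only by the tool send_rows, never from a script. Its argument "deltas" is one flat list of numbers, 7 for each row, row after row: the turn, a rotation vector about the tool's x, y, z in rad, then the shift along the tool's x, y, z in mm, then the finger opening in mm, from 0 to 93. A call has 1 to 10 rows; each row shifts and turns the commanded pose from where the row before left it, along the tool's axes as they then stand; what a row does not reach is not made up. A row lasts 1/10 s, in which the tool goes at most 50 mm and 8.59 degrees, less where a joint would pass 70% of its speed; a pose out of reach is approached as far as the arm can. A call with a gripper value outside its range is refused whole. The fingers move at their own pace and stop on an object; "newtons" is the grip in N (left out, the last holds). Time passes only in rows, so rows that do not move let the fingers close. It gives the time, the measured TCP pose, the force and the opening at its end, in the units of the state.
- manip.get_obs(): the state, without advancing time (a new reading comes with each control period).
- manip.get_image(name): name is "scene" or "top" or "wrist"; returns the picture (480x640x3 uint8, red, green, blue); there is no depth.
- manip.camera_params(name): a dict with "intrinsics" (3x3 intrinsics, pixels), "k1" (the pictures are not rectified: a ray, as slopes to the right and down, at radius r is drawn at 1 + k1 r^2 times it, then the intrinsics apply), "R" (3x3) and "t" (3): a world point X has camera coordinates R X + t; the wrist camera has in their place "tool_from_camera" (4x4, takes a point from camera to tool coordinates, whose origin is the TCP and whose axes are the tool frame's). Camera axes: x right, y down, z forward; pixel columns grow to the right and rows downward; lengths in m; the calibration is good to about 2 mm. A picture is of the moment at which its call begins: read the wrist's pose just before it. camera_params takes no time and is no camera call.
- manip.close_job(): hands the job in, once; it reports no verdict.
The state is a dict: "clock": time; "q": joint angles; "qd": joint speeds; "effort": joint torques, N m; "position": TCP position; "tool_rot": TCP orientation; "force": force on the tool from outside, world axes, zero at the start; "moment": the same for the moment, N m; "width": finger opening in m.
Only numpy, scipy, OpenCV 4.12 (cv2) and the standard library are available. Lean on these libraries where they do the work, as an engineer would, in place of code of your own. Each camera call takes 0.05 s, during which the arm holds its last target.

### The job

The cover of the grey enclosure stands ajar because its quarter-turn latch is in the locked position: draw the red flat-blade screwdriver out of the wooden stand, set its blade in the latch slot and turn the latch anticlockwise until the slot lines up with the two white marks. Then push the cover down flush on its rubber seal with the blade still in the slot, and finish while gripping the screwdriver and holding the cover shut with it alone (do not let go), so that the corner screws can be put in. Leave the green screwdriver and the other things on the bench where they are.

Things in the scene. Friction and masses are not known exactly. Their poses are not given: they have to be found in the camera images.
- driver_grip (a point): Centre of the red handle of the flat-blade screwdriver (loose, 0.12 kg), 115 mm above its blade tip; z points up from the tip. Handle hexagonal, 26 mm across flats, from 75 to 155 mm above the tip (domed to 160); two flats face its own +y and -y: grip these. It starts upright in the stand, blade down, the handle's underside on the stand's top.
- driver_tip (a point): Middle of that red screwdriver's blade end, its lowest point, same axes. The blade is 12 mm wide along x, 2 mm thick along y and 15 mm long; above it the round shank is 8 mm thick.
- stand: Fixed wooden screwdriver stand, 170 x 60 x 82 mm (x, y, z), origin at the centre of its underside. Upright holes 15 mm wide, 80 mm deep, at x = -40 and +40 mm hold the red and the green screwdriver, in either order. The red one must rise 75 mm to come clear.
- cross_driver: Green round-handled screwdriver in the stand's other hole, 159 mm long, handle 26 mm thick; origin at its tip. Leave it there.
- enclosure: Grey steel enclosure on a plywood board 340 x 260 x 18 mm, fixed, lying on its back, cover up; origin at the centre of the board's underside. Enclosure 260 mm (x) by 200 mm (y); rim of its frame 98 mm above the bench. The cover is hinged along the far (+x) edge, at x = +133, z = 98 mm; the latch is near the -x edge, on the line y = 0.
- cover (a joint): Opening of the cover, rad: 0 = shut flush (hard stop). Starts at about 0.028, held ajar by the locked latch's tongue on the rim. With the latch within 0.5 of aligned the tongue clears and the cover sinks about 2.5 mm at the latch onto the rubber seal (about 0.016). From there about 10 N at the latch shuts the last 4 mm; the seal lifts it again if let go.
- cover_edge (a point): Middle of the cover's near edge, upper face, 266 mm from the hinge line. The cover's upper face is 2.5 mm above the frame's rim when shut.
- latch (a joint): Angle of the latch, rad: 0 = slot lined up with the two white marks (unlocked, a firm stop), which lie along the enclosure's y through the latch; grows clockwise seen from above, 1.571 = locked (other stop). Starts between 1.05 and 1.5. Turning takes about 0.1 N m; it stays where it is left.
- latch_slot (a point): Centre of the upper face of the latch, a steel disc 19.6 mm wide in a black bezel 42 mm wide, 230 mm from the hinge line; 105 mm above the bench when shut. x runs along the slot, z up out of the disc. The slot crosses the whole disc: 7 mm deep, 3.6 mm wide, mouth bevelled to 8.4 mm over its upper 2.7 mm. Turns with the latch; tilts under 2 degrees.
- button_box: Loose control box with an orange button, 70 x 70 x 67 mm, origin under its centre. Leave alone.
- tape_roll: Loose roll of blue tape, 66 mm wide, 19 mm high, lying flat; origin under its centre. Leave alone.
- relay: Loose white relay block, 45 x 75 x 64 mm, origin under its centre. Leave alone.
There are look-alikes about, which are no part of the job. Of the things that look like the part that bears driver_grip, the larger one is meant.

How it is judged (in metres and radians):
On the way, in this order (a step that is already met when the one before it is completed fails the run):
1. the red screwdriver is drawn clear out of the stand, in the gripper (height (world z) of driver_tip above 0.085 m and contact force between the fingers and flat_driver above 2 N), for 0.1 s.
2. with the blade in the slot, the latch is turned until the slot lines up with the white marks (within 0.12 rad) (value of joint latch below 0.12 rad and horizontal distance between driver_tip and latch_slot below 0.008 m and z of driver_tip in the frame of latch_slot below -0.001 m), for 0.1 s.
At the end, for the whole second after the job is handed in: Cover shut within 0.006 rad, slot within 0.15 rad of the marks; the gripped red screwdriver's blade is in the slot (within 8 mm of centre, over 3 mm deep), pushing over 5 N; gripper and arm do not touch the enclosure; bystanders within 25 mm of their starts (value of joint cover below 0.006 rad and value of joint latch below 0.15 rad and horizontal distance between driver_tip and latch_slot below 0.008 m and z of driver_tip in the frame of latch_slot below -0.003 m and contact force between flat_driver and enclosure above 5 N and contact force between the fingers and flat_driver above 2 N and contact force between each of the arm, the fingers and enclosure below 0.5 N and distance of each of cross_driver, button_box, tape_roll, relay from where it was at the start of the episode below 0.025 m); the arm keeps its last pose, push and grip.
It fails at once if the green screwdriver or another bystander is moved by more than 25 mm (distance of any of cross_driver, button_box, tape_roll, relay from where it was at the start of the episode above 0.025 m).
It also fails if it takes over 51 s, if anything falls off the work surface, if the arm or the gripper's body presses on something with over 40 N, if the wrist force passes 120 N, or if a joint passes its speed limit or range.

## Working session

There is one attempt and no reset: what is moved stays moved. The work goes in short steps, Python scripts to look and compute and a tool call to move; the robot and the scene stay as the last step left them, time stands still between calls to the robot, and variables do not carry over. Pictures are saved under pics/ and viewed, and the job is handed in when it is done.

Besides the shell and the picture viewer there is one more tool, called after "Call:" as a command line: name --argument value ..., lists and objects as JSON in quotes. send_rows: Moves the arm, as the interface text tells. Its arguments: {"type":"object","properties":{"deltas":{"type":"array"},"newtons":{"type":"number"}},"required":["deltas"]}

```bash
ls; mkdir -p pics; cat > h.py <<'E'
import numpy as np, cv2
from bench import manip
np.set_printoptions(precision=4,suppress=True)
def snap(n,f):
    im=manip.get_image(n); cv2.imwrite('pics/'+f,cv2.cvtColor(im,cv2.COLOR_RGB2BGR)); return im
def cam(n):
    p=manip.camera_params(n); K=np.array(p['intrinsics']);
    if n=='wrist':
        o=manip.get_obs(); T=np.eye(4);T[:3,:3]=o['tool_rot'];T[:3,3]=o['position']
        M=T@np.array(p['tool_from_camera']); R=M[:3,:3].T; t=-R@M[:3,3]
    else: R=np.array(p['R']);t=np.array(p['t'])
    return K,p['k1'],R,t
def ray(c,uv):
    K,k1,R,t=c
    d=cv2.undistortPoints(np.array([[uv]],float),K,np.array([k1,0,0,0.]))[0,0]
    v=R.T@np.array([d[0],d[1],1]); return -R.T@t, v/np.linalg.norm(v)
def onz(c,uv,z):
    o,v=ray(c,uv); return o+v*(z-o[2])/v[2]
def proj(c,X):
    K,k1,R,t=c
    return cv2.projectPoints(np.array(X,float).reshape(-1,1,3),cv2.Rodrigues(R)[0],t,K,np.array([k1,0,0,0.]))[0].reshape(-1,2)
def tri(rays):
    A=0;b=0
    for o,v in rays:
        P=np.eye(3)-np.outer(v,v);A=A+P;b=b+P@o
    X=np.linalg.solve(A,b); return X,[np.linalg.norm((np.eye(3)-np.outer(v,v))@(X-o)) for o,v in rays]
E
python3 - <<'E'
from h import *
for n in ('scene','top','wrist'):
    snap(n,n+'0.png'); print(n,cam(n))
o=manip.get_obs();print(o)
import pickle;pickle.dump(cam('wrist'),open('w0.pkl','wb'))
E
```

```text
pics
scene (array([[527.7121,   0.    , 324.929 ],
       [  0.    , 527.7121, 239.8818],
       [  0.    ,   0.    ,   1.    ]]), 0.014894856770555692, array([[-0.4376,  0.8992,  0.0016],
       [ 0.649 ,  0.3171, -0.6915],
       [-0.6223, -0.3016, -0.7224]]), array([ 0.3085, -0.2803,  1.5803]))
top (array([[604.8043,   0.    , 312.9774],
       [  0.    , 604.8043, 235.3192],
       [  0.    ,   0.    ,   1.    ]]), -0.058181788702368, array([[ 0.0098, -0.9995,  0.03  ],
       [-0.998 , -0.0117, -0.0622],
       [ 0.0626, -0.0293, -0.9976]]), array([-0.0689,  0.56  ,  1.3494]))
wrist (array([[388.3932,   0.    , 320.7921],
       [  0.    , 388.3932, 239.1616],
       [  0.    ,   0.    ,   1.    ]]), -0.08622141270397528, array([[ 0.3515,  0.9362, -0.0013],
       [ 0.8985, -0.337 ,  0.2814],
       [ 0.263 , -0.1001, -0.9596]]), array([-0.6746, -0.0347,  0.3907]))
{'clock': 0.15, 'q': array([67.2196,  6.6677, 82.6261, -0.0003, 90.7574, -2.1671]), 'qd': array([-0.0706,  0.0194, -0.2105,  0.0013,  0.0029, -0.0369]), 'effort': array([  0.0006, -72.1766, -62.2945,   0.078 ,   0.0225,  -0.0001]), 'position': array([0.2377, 0.6318, 0.4042]), 'tool_rot': array([[ 0.936 , -0.0003,  0.3521],
       [-0.3521, -0.0008,  0.936 ],
       [-0.    , -1.    , -0.0009]]), 'force': array([ 0.2363, -0.5461,  0.0592]), 'moment': array([ 0.0009, -0.0188,  0.0529]), 'width': 0.09315944059568464}
```

View pics/scene0.png

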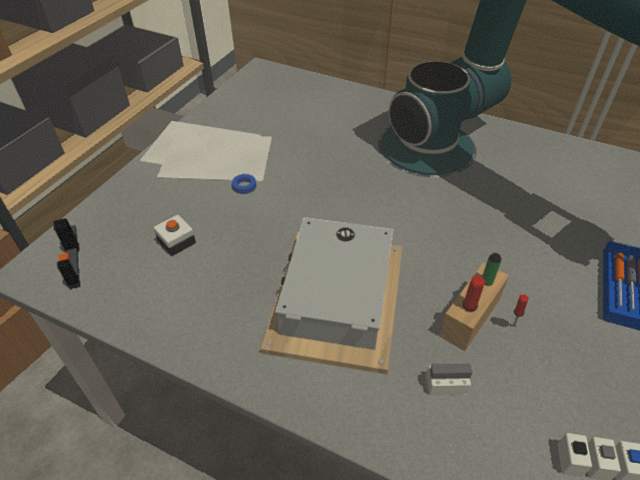

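View pics/top0.png

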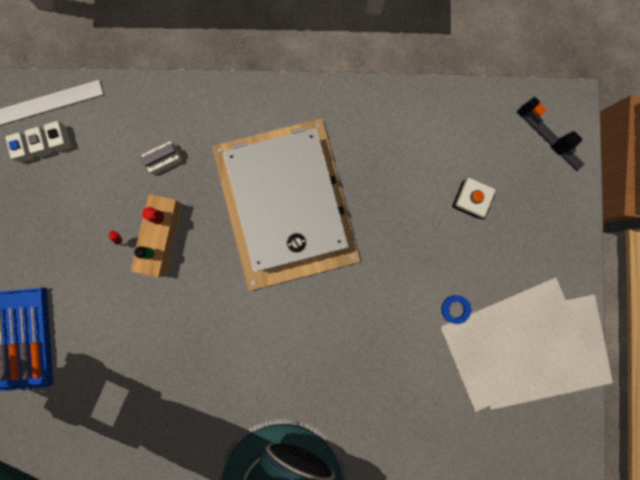

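View pics/wrist0.png

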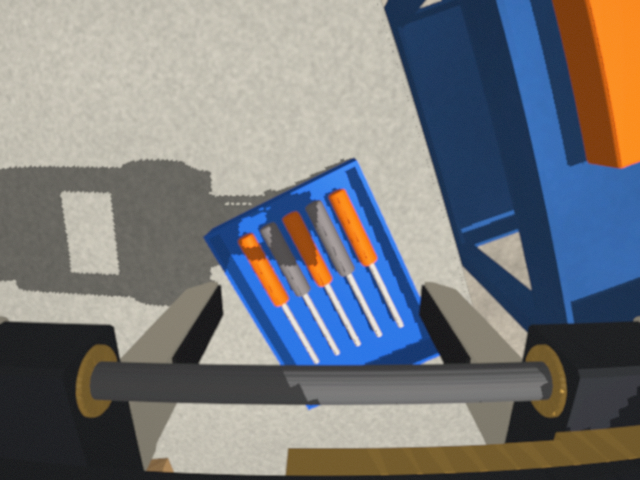

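The two red drivers are the candidates: the large one in the stand (scene (475,293), top (152,214)) and a small one beside the stand (scene (521,305), top (115,237)). The description fits the larger one standing in the wooden stand. I'll confirm it in a crop and measure it.

```bash
python3 - <<'E'
import cv2,numpy as np
a=cv2.imread('pics/scene0.png')[235:355,425:545]; b=cv2.imread('pics/top0.png')[180:290,90:200]
c=cv2.imread('pics/top0.png')[220:265,270:325]
f=lambda i,s:cv2.resize(i,s,interpolation=cv2.INTER_CUBIC)
cv2.imwrite('pics/crop0.png',np.hstack([f(a,(400,400)),f(b,(400,400))])); cv2.imwrite('pics/crop1.png',f(c,(660,540)))
from h import *
S=cam('scene');T=cam('top')
print(tri([ray(S,(476.5,279)),ray(T,(150,214))]))
def c2(f):
    h=cv2.cvtColor(cv2.imread(f),cv2.COLOR_BGR2HSV); m=(((h[...,0]<6)|(h[...,0]>174))&(h[...,1]>170)&(h[...,2]>80)).astype(np.uint8)
    n,l,s,ce=cv2.connectedComponentsWithStats(m)
    for i in range(1,n):
        if s[i,4]>20: print(f,s[i],ce[i])
c2('pics/scene0.png');c2('pics/top0.png')
for n,uv in dict(s1=(149,195),s2=(178,200),s3=(161,277),s4=(132,272)).items(): print(n,onz(T,uv,.082))
for n,uv in dict(c1=(223,155),c2=(313,127),c3=(356,248),c4=(255,271),la=(297,242)).items(): print(n,onz(T,uv,.104))
E
```

```text
(array([0.5911, 0.2691, 0.1645]), [np.float64(0.0015455412636038843), np.float64(0.0015455412636039305)])
pics/scene0.png [471 276  14  11 107] [477.6822 281.2336]
pics/scene0.png [519 295   9   9  48] [523.3958 298.25  ]
pics/top0.png [142 207  14  14 146] [148.8767 213.5548]
pics/top0.png [109 231  10  11  66] [113.0758 235.1818]
s1 [0.6397 0.2938 0.082 ]
s2 [0.6296 0.231  0.082 ]
s3 [0.4636 0.2635 0.082 ]
s4 [0.4735 0.3259 0.082 ]
c1 [0.7247 0.1334 0.104 ]
c2 [ 0.7884 -0.0581  0.104 ]
c3 [ 0.5294 -0.1519  0.104 ]
c4 [0.4786 0.0612 0.104 ]
la [ 0.5408 -0.0266  0.104 ]
```

View pics/crop0.png

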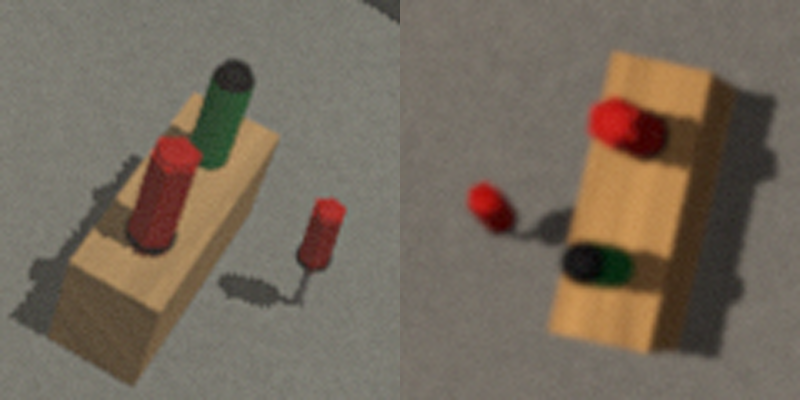

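View pics/crop1.png

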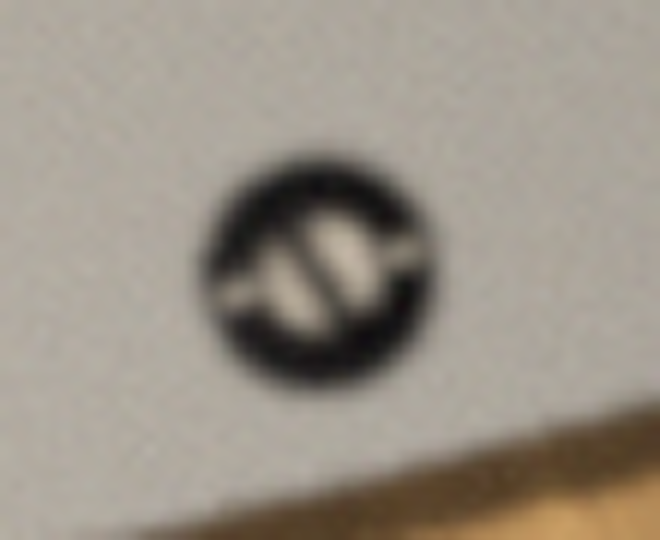

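```bash
python3 - <<'E'
from h import *
c=cam('wrist');o=manip.get_obs();R=o['tool_rot'];p=o['position']
print(np.array(manip.camera_params('wrist')['tool_from_camera']))
for y in (.167,.2,.25,.3,.4): print(y,proj(c,p+R@[0,y,0]))
E
```

```text
[[-0.0006  0.9596  0.2814 -0.077 ]
 [ 0.0004 -0.2814  0.9596  0.0204]
 [ 1.      0.0007 -0.0002  0.0001]
 [ 0.      0.      0.      1.    ]]
0.167 [[320.6338 317.0262]]
0.2 [[320.6872 285.9046]]
0.25 [[320.7417 254.1061]]
0.3 [[320.7783 232.7929]]
0.4 [[320.8242 206.0806]]
```

Call:
send_rows --deltas '[0,0,0,42,0,-19.5,93,0,0,0,42,0,-19.5,93,0,0,0,42,0,-19.5,93,0,0,0,42,0,-19.5,93,0,0,0,42,0,-19.5,93,0,0,0,42,0,-19.5,93,0,0,0,42,0,-19.5,93,0,0,0,42,0,-19.5,93,0,0,0,42,0,-19.5,93]'

```text
clock: 1.05
position: [0.5307, 0.3328, 0.4047]
tool_rot: [[0.936, -0.0, 0.352], [-0.352, 0.0, 0.936], [-0.0, -1.0, -0.0]]
force: [-0.6, 1.3, 0.3]
width: 0.0929
```

Call:
send_rows --deltas '[0,0,0,40,0,-18.5,93,0,0,0,38,0,-18.5,93,0,-0.08,0,0,0,0,93,0,-0.08,0,0,0,0,93,0,0,0,0,0,0,93]'

```text
clock: 1.55
position: [0.5899, 0.272, 0.4044]
tool_rot: [[0.98, -0.001, 0.198], [-0.198, -0.0, 0.98], [-0.001, -1.0, -0.0]]
force: [0.3, 1.4, 1.0]
width: 0.093
```

```bash
python3 - <<'E'
from h import *
o=manip.get_obs();print(o['position'],o['tool_rot'],o['clock'])
import pickle;pickle.dump(cam('wrist'),open('w1.pkl','wb'))
snap('wrist','wrist1.png')
E
```

```text
[0.5899 0.272  0.4044] [[ 0.9803 -0.0006  0.1977]
 [-0.1977 -0.0002  0.9803]
 [-0.0006 -1.     -0.0003]] 1.55
```

View pics/wrist1.png

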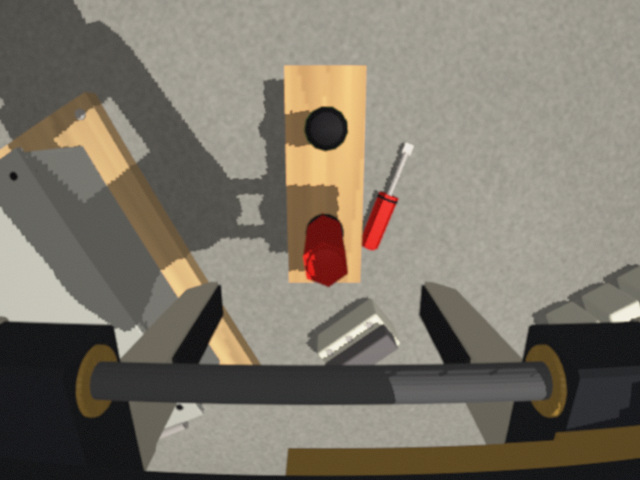

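```bash
python3 - <<'E'
import pickle
from h import *
W=pickle.load(open('w1.pkl','rb'));S=cam('scene');T=cam('top')
print('small',tri([ray(S,(523.4,297)),ray(T,(113,235)),]), tri([ray(S,(517,326)),ray(T,(125,242)),ray(W,(408,146))]))
print('small3',tri([ray(S,(523.4,297)),ray(T,(113,235)),ray(W,(372,247))]))
print('red top',tri([ray(S,(477,280)),ray(T,(149,213.5)),ray(W,(326,267))]))
for uv in ((285,66),(366,66),(289,283),(361,283)): print(onz(W,uv,.082))
im=cv2.imread('pics/wrist1.png')[205:295,280:370]
cv2.imwrite('pics/c2.png',cv2.resize(im,(600,600),interpolation=cv2.INTER_CUBIC))
E
```

```text
small (array([0.5503, 0.3606, 0.113 ]), [np.float64(0.0009519083684517603), np.float64(0.0009519083684517371)]) (array([0.5439, 0.3671, 0.0102]), [np.float64(0.007074748872567908), np.float64(0.004991361843239446), np.float64(0.004831918517953775)])
small3 (array([0.5733, 0.3364, 0.153 ]), [np.float64(0.02397558351542497), np.float64(0.02748520712532246), np.float64(0.03720802065444879)])
red top (array([0.5934, 0.2719, 0.1649]), [np.float64(0.002791469625564629), np.float64(0.0018630129778765257), np.float64(0.002418178887432542)])
[0.4669 0.2698 0.082 ]
[0.4785 0.3277 0.082 ]
[0.6332 0.2357 0.082 ]
[0.6451 0.295  0.082 ]
```

View pics/c2.png

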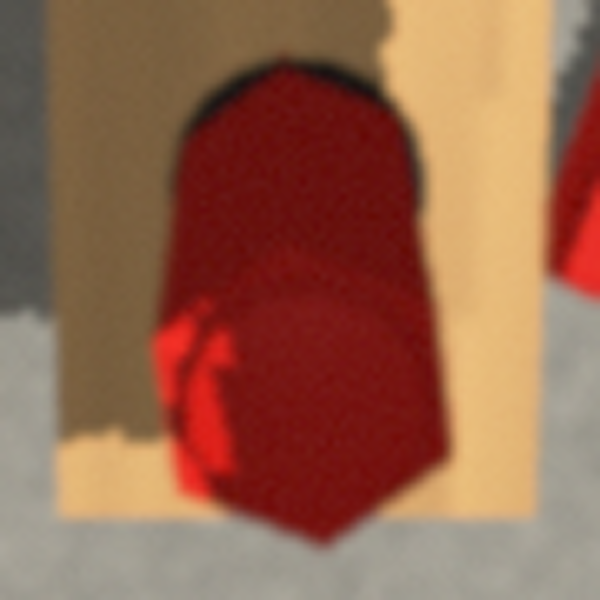

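```bash
python3 - <<'E'
import pickle
from h import *
W=pickle.load(open('w1.pkl','rb'))
P=[onz(W,(280+u*.15,205+v*.15),.162)[:2] for u,v in ((152,335),(182,492),(325,545),(450,455))]
P=np.array(P)*1000;print(P)
for i in range(3):
    d=P[i+1]-P[i];print(np.linalg.norm(d),np.degrees(np.arctan2(d[1],d[0])))
print('opp mid',(P[0]+P[3])/2)
B=[onz(W,(280+u*.15,205+v*.15),.082)[:2] for u,v in ((287,58),(172,180),(422,185))]
print(np.array(B)*1000)
E
```

```text
[[585.7417 261.4918]
 [601.2195 260.9905]
 [609.0081 272.9047]
 [602.4947 285.8649]]
15.485914475661982 -1.8549411360936512
14.234116888285993 56.826413956020275
14.504855482909846 116.68268863720755
opp mid [594.1182 273.6783]
[[580.5707 275.3736]
 [592.6251 258.7916]
 [599.1941 288.315 ]]
```

Call:
send_rows --deltas '[0,-0.076,0,0,0,0,93,0,-0.076,0,0,0,0,93,0,0,0,4.5,30,1.8,93,0,0,0,0,40,0,93,0,0,0,0,30,0,93,0,0,0,0,15,0,93,0,0,0,0,0,0,50]' --newtons 20

```text
clock: 2.3
position: [0.5939, 0.274, 0.2879]
tool_rot: [[0.999, -0.003, 0.049], [-0.049, -0.001, 0.999], [-0.003, -1.0, -0.001]]
force: [-0.9, -0.8, 1.0]
width: 0.0885
```

Call:
send_rows --deltas '[0,0,0,0,0,0,10,0,0,0,0,0,0,10,0,0,0,0,0,0,10,0,0,0,0,0,0,10,0,0,0,0,0,0,10]' --newtons 40

```text
clock: 2.8
position: [0.5943, 0.2739, 0.2902]
tool_rot: [[0.999, 0.001, 0.048], [-0.048, 0.0, 0.999], [0.001, -1.0, 0.0]]
force: [-0.9, -0.1, 1.2]
width: 0.0496
```

Call:
send_rows --deltas '[0,0,0,0,0,0,10,0,0,0,0,0,0,10,0,0,0,0,0,0,10,0,0,0,0,0,0,10,0,0,0,0,0,0,10]'

```text
clock: 3.3
position: [0.5942, 0.2739, 0.2898]
tool_rot: [[0.999, -0.0, 0.048], [-0.048, -0.0, 0.999], [-0.0, -1.0, -0.0]]
force: [0.2, -0.5, 0.1]
width: 0.0259
```

Call:
send_rows --deltas '[0,0,0,0,-8,0,10,0,0,0,0,-15,0,10,0,0,0,0,-20,0,10,0,0,0,0,-25,0,10,0,0,0,0,-25,0,10,0,0,0,0,-25,0,10,0,0,0,0,-22,0,10,0,0,0,0,0,0,10,0,0,0,0,0,0,10]'

```text
clock: 4.2
position: [0.5941, 0.2739, 0.4302]
tool_rot: [[0.999, 0.001, 0.048], [-0.048, 0.0, 0.999], [0.001, -1.0, 0.0]]
force: [-0.2, -0.6, -1.0]
width: 0.0262
```

```bash
python3 - <<'E'
from h import *
o=manip.get_obs();print(o['position'],o['force'],o['clock'],o['q'])
import pickle;pickle.dump((o,cam('wrist')),open('w2.pkl','wb'))
snap('scene','s2.png');snap('wrist','wr2.png');snap('top','t2.png')
a=cv2.imread('pics/s2.png');p=proj(cam('scene'),o['position']+o['tool_rot']@[0,.282,0])[0].astype(int);print(p)
b=cv2.imread('pics/wr2.png')
cr=a[p[1]-75:p[1]+45,p[0]-60:p[0]+60]
cv2.imwrite('pics/c3.png',np.hstack([cv2.resize(cr,(400,400),interpolation=cv2.INTER_CUBIC),cv2.resize(b[140:340,220:420],(400,400),interpolation=cv2.INTER_CUBIC)]))
E
```

```text
[0.5941 0.2739 0.4302] [-0.1997 -0.6234 -0.9955] 4.2 [ 22.5172   3.7363  83.3613   0.0029  92.8495 -64.7465]
[477 286]
```

View pics/c3.png

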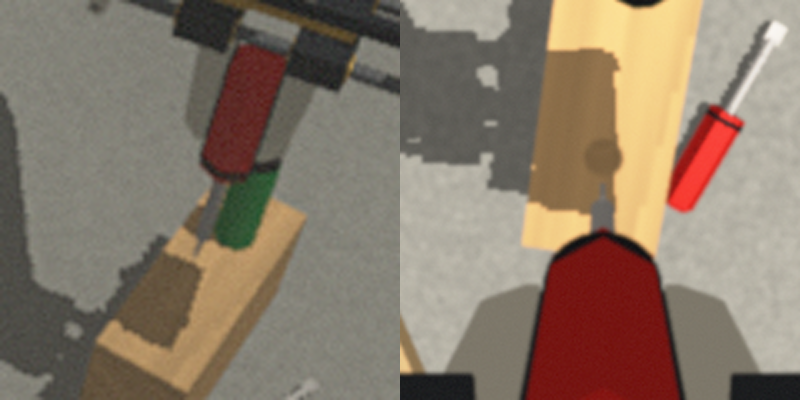

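View pics/wr2.png

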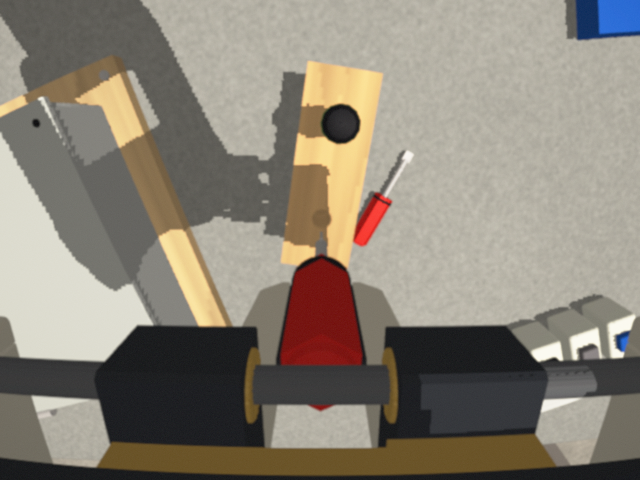

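Call:
send_rows --deltas '[0,0,0,-4.8,0,-38,10,0,0,0,-4.8,0,-38,10,0,0,0,-4.8,0,-38,10,0,0,0,-4.8,0,-38,10,0,0,0,-4.8,0,-38,10,0,0,0,-4.8,0,-38,10,0,0,0,-4.8,0,-38,10,0,0,0,-4.8,0,-38,10]'

```text
clock: 5.15
position: [0.5408, -0.0293, 0.4288]
tool_rot: [[0.999, -0.001, 0.048], [-0.048, 0.0, 0.999], [-0.001, -1.0, 0.0]]
force: [1.3, 1.1, -1.0]
width: 0.026
```

Call:
send_rows --deltas '[0,0.148,0,0,0,0,10,0,0.148,0,0,0,0,10,0,0.148,0,0,0,0,10,0,0.148,0,0,0,0,10,0,0.148,0,0,0,0,10,0,0.148,0,0,0,0,10,0,0.148,0,0,0,0,10,0,0.148,0,0,0,0,10,0,0.148,0,0,0,0,10]'

```text
clock: 6.05
position: [0.5413, -0.0279, 0.4287]
tool_rot: [[0.184, -0.001, 0.983], [-0.983, 0.0, 0.184], [-0.0, -1.0, -0.001]]
force: [0.1, 0.5, -1.3]
width: 0.0259
```

Call:
send_rows --deltas '[0,0.148,0,0,0,0,10,0,0.148,0,0,0,0,10,0,0.148,0,0,0,0,10,0,0.148,0,0,0,0,10,0,0.148,0,0,0,0,10,0,0.148,0,0,0,0,10,0,0.148,0,0,0,0,10,0,0.148,0,0,0,0,10,0,0.148,0,0,0,0,10,0,0,0,0,0,0,10]'

```text
clock: 7.05
position: [0.5413, -0.0279, 0.4288]
tool_rot: [[-0.91, -0.001, 0.414], [-0.414, 0.0, -0.91], [0.001, -1.0, -0.001]]
force: [0.1, 0.6, -1.1]
width: 0.0259
```

```bash
python3 - <<'E'
from h import *
o=manip.get_obs();print(o['position'],o['tool_rot'],o['force'],o['clock'],o['q'],o['width'])
import pickle;pickle.dump((o,cam('wrist')),open('w3.pkl','wb'))
snap('wrist','wr3.png')
E
```

```text
[ 0.5413 -0.0279  0.4288] [[-0.9102 -0.0014  0.4142]
 [-0.4142  0.0001 -0.9102]
 [ 0.0012 -1.     -0.0007]] [ 0.0575  0.6141 -1.0832] 7.05 [ -5.644  -10.3241  96.9544  -0.0028  93.4492  59.8871] 0.025909382723719378
```

View pics/wr3.png

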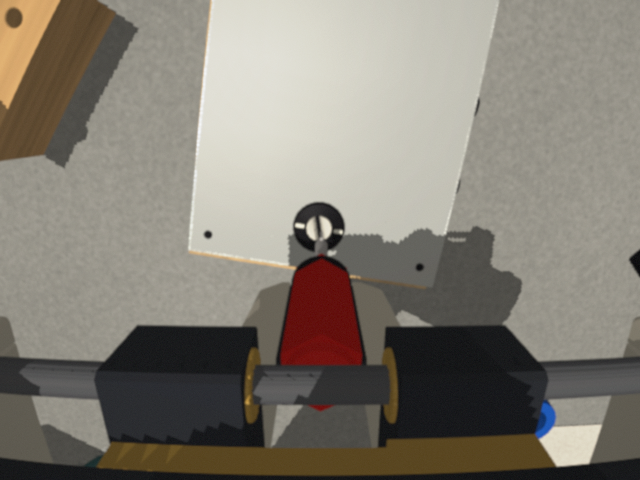

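```bash
python3 - <<'E'
import pickle
from h import *
o,W=pickle.load(open('w3.pkl','rb'))
print(proj(W,o['position']+o['tool_rot']@[0,.282,0]))
print([onz(W,uv,.107) for uv in ((208,234),(419.5,267),(319,229))])
im=cv2.imread('pics/wr3.png')[195:265,280:360]
cv2.imwrite('pics/c4.png',cv2.resize(im,(800,700),interpolation=cv2.INTER_CUBIC)[:600])
E
```

```text
[[319.3614 242.6466]]
[array([0.499 , 0.0526, 0.107 ]), array([ 0.5451, -0.1173,  0.107 ]), array([ 0.5401, -0.0277,  0.107 ])]
```

View pics/c4.png

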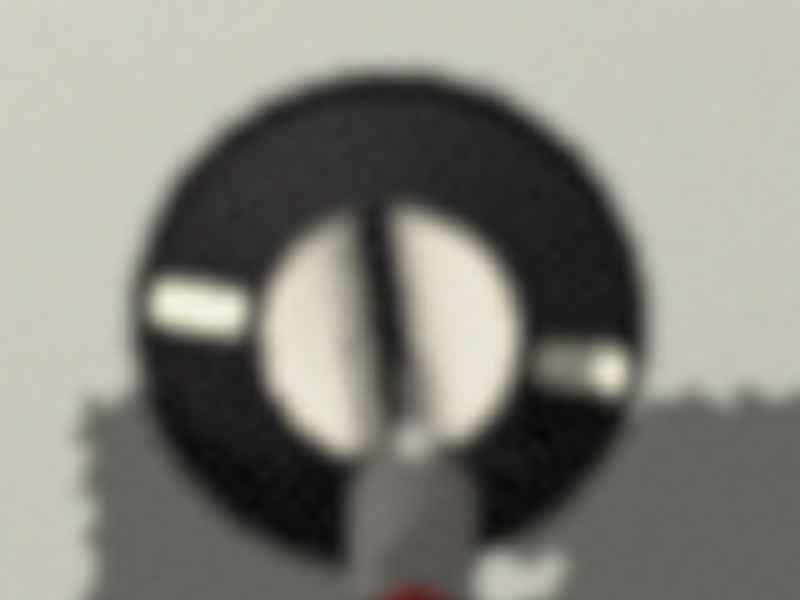

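```bash
python3 - <<'E'
import pickle
from h import *
o,W=pickle.load(open('w3.pkl','rb'));R=o['tool_rot']
f=lambda u,v:onz(W,(280+u/10-.45,195+v/10-.45),.1114)
C=f(390,331);print(C,'tool frame off',R.T@(C-o['position'])*1000)
for a,b in (((374,210),(400,390)),((200,305),(582,365))):
    d=f(*b)-f(*a); print(np.degrees(np.arctan2(d[1],d[0])), 'tool', np.degrees(np.arctan2(*(R.T@d)[[2,0]])))
im=cv2.imread('pics/wr3.png')[225:260,300:340]
cv2.imwrite('pics/c5.png',cv2.resize(im,(680,595),interpolation=cv2.INTER_CUBIC))
E
```

```text
[ 0.5421 -0.0265  0.1114] tool frame off [ -1.6375 317.3999  -0.7585]
-147.62749526165356 tool 7.903843756184501
-74.72011305563616 tool 80.81118274766774
```

View pics/c5.png

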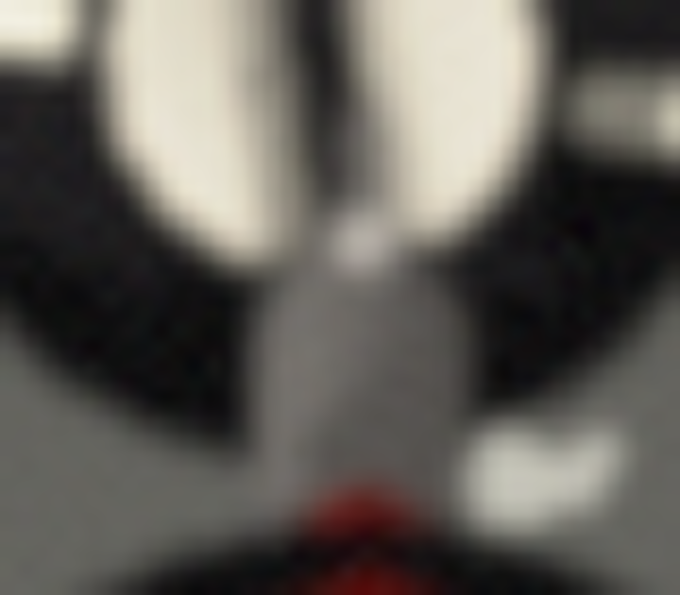

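Call:
send_rows --deltas '[0,0,0,-1.6,10,-2.3,10,0,-0.138,0,0,0,0,10,0,0,0,0,15,0,10,0,0,0,0,0,0,10]'

```text
clock: 7.5
position: [0.5417, -0.025, 0.4017]
tool_rot: [[-0.844, -0.003, 0.536], [-0.536, 0.0, -0.844], [0.003, -1.0, -0.002]]
force: [0.6, 0.1, -1.8]
width: 0.026
```

```bash
python3 - <<'E'
from h import *
o=manip.get_obs();print(o['position'],o['tool_rot'],o['force'],o['clock'],o['q'],o['width'])
W=cam('wrist')
import pickle;pickle.dump((o,W),open('w4.pkl','wb'))
snap('wrist','wr4.png')
print(proj(W,[o['position']+o['tool_rot']@np.array(v) for v in ([0,.2828,0],[-.006,.2828,0],[.006,.2828,0],[0,.2678,0])]))
im=cv2.imread('pics/wr4.png')[205:265,280:360]
cv2.imwrite('pics/c6.png',cv2.resize(im,(800,600),interpolation=cv2.INTER_CUBIC))
E
```

```text
[ 0.5417 -0.025   0.4017] [[-0.844  -0.0032  0.5363]
 [-0.5363  0.0003 -0.844 ]
 [ 0.0026 -1.     -0.002 ]] [ 0.6369  0.0966 -1.7786] 7.5 [-5.3396 -9.9399 99.1164  0.0016 91.0097 52.2282] 0.02603879893215363
[[319.1972 242.1233]
 [319.1923 233.9358]
 [319.2021 250.2097]
 [319.1122 248.61  ]]
```

View pics/c6.png

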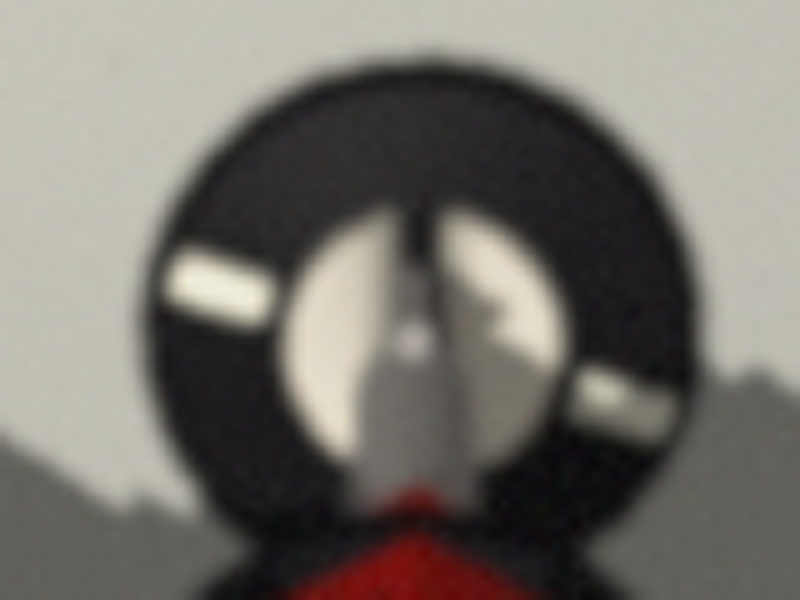

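```bash
python3 - <<'E'
import pickle
from h import *
o,W=pickle.load(open('w4.pkl','rb'));R=o['tool_rot']
for uv in ((320.1,241.5),(320.1,242.5)):
  C=onz(W,uv,.1114);print(C,R.T@(C-o['position'])*1000)
f=lambda u,v:onz(W,(280+u/10-.45,205+v/10-.45),.1114)
for a,b in (((220,287),(622,405)),((418,215),(423,342))):
    d=f(*b)-f(*a); print(np.degrees(np.arctan2(d[1],d[0])), 'tool', np.degrees(np.arctan2(*(R.T@d)[[2,0]])))
E
```

```text
[ 0.5396 -0.0264  0.1114] [  1.7851 290.2725   0.6258]
[ 0.539  -0.0268  0.1114] [  2.5439 290.2744   0.6258]
-74.52527421178554 tool 73.04234402854857
-145.32808920971794 tool 2.2397805919361526
```

Call:
send_rows --deltas '[0,-0.017,0,2,0,0.6,10,0,0,0,0,5,0,10,0,0,0,0,0,0,10,0,0,0,0,0,0,10]'

```text
clock: 7.95
position: [0.5405, -0.0267, 0.3997]
tool_rot: [[-0.834, -0.0, 0.552], [-0.552, 0.0, -0.834], [-0.0, -1.0, -0.0]]
force: [0.3, -0.7, -1.1]
width: 0.026
```

```bash
python3 - <<'E'
from h import *
o=manip.get_obs();print(o['position'],o['tool_rot'],o['force'],o['clock'])
W=cam('wrist')
snap('wrist','wr5.png')
im=cv2.imread('pics/wr5.png')[205:265,280:360]
cv2.imwrite('pics/c7.png',cv2.resize(im,(800,600),interpolation=cv2.INTER_CUBIC))
E
```

```text
[ 0.5405 -0.0267  0.3997] [[-0.8341 -0.      0.5516]
 [-0.5516  0.     -0.8341]
 [-0.     -1.     -0.    ]] [ 0.2576 -0.7298 -1.1345] 7.95
```

View pics/c7.png

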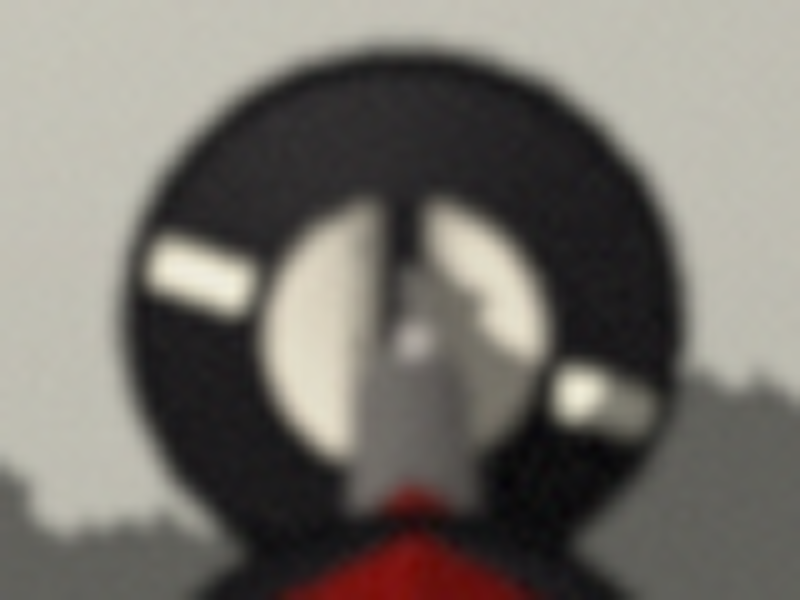

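Call:
send_rows --deltas '[0,0,0,0.8,0,-0.5,10,0,0,0,0,4,0,10,0,0,0,0,2,0,10,0,0,0,0,2,0,10,0,0,0,0,0,0,10]'

```text
clock: 8.5
position: [0.5395, -0.0267, 0.3913]
tool_rot: [[-0.834, -0.001, 0.552], [-0.552, 0.0, -0.834], [0.0, -1.0, -0.0]]
force: [-0.0, -0.2, -1.3]
width: 0.0262
```

Call:
send_rows --deltas '[0,0,0,0,2,0,10,0,0,0,0,1,0,10,0,0,0,0,0,0,10]'

```text
clock: 8.8
position: [0.5395, -0.0267, 0.3886]
tool_rot: [[-0.834, -0.0, 0.552], [-0.552, 0.0, -0.834], [0.0, -1.0, -0.0]]
force: [0.2, 0.3, -0.9]
width: 0.0257
```

```bash
python3 - <<'E'
from h import *
o=manip.get_obs();print(o['position'],o['force'],o['moment'],o['clock'])
W=cam('wrist')
snap('wrist','wr6.png')
im=cv2.imread('pics/wr6.png')[205:265,280:360]
cv2.imwrite('pics/c8.png',cv2.resize(im,(800,600),interpolation=cv2.INTER_CUBIC))
E
```

```text
[ 0.5395 -0.0267  0.3886] [ 0.2237  0.3167 -0.8939] [-0.1351  0.1273  0.0282] 8.8
```

View pics/c8.png

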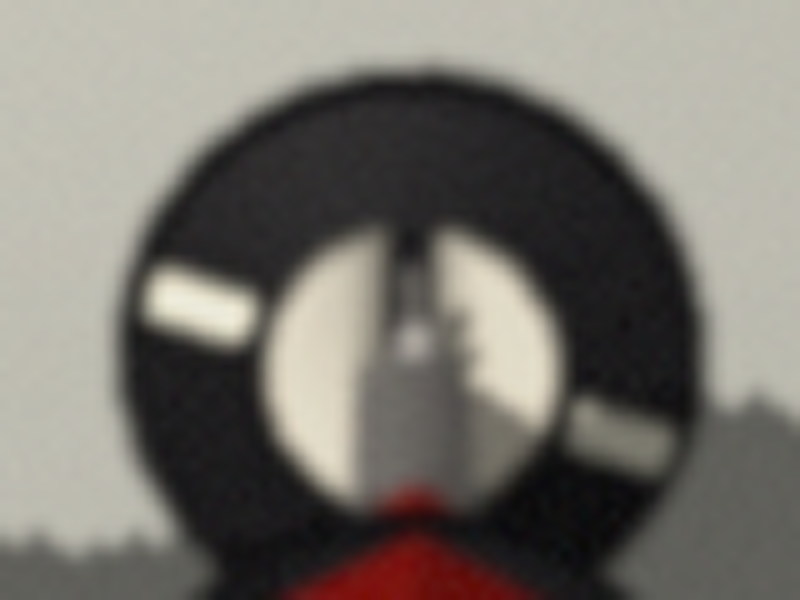

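Call:
send_rows --deltas '[0,0,0,1.2,0,0,10,0,0,0,0,1,0,10,0,0,0,0,1,0,10,0,0,0,0,0,0,10]'

```text
clock: 9.25
position: [0.5385, -0.0274, 0.387]
tool_rot: [[-0.834, 0.0, 0.552], [-0.552, -0.0, -0.834], [-0.0, -1.0, 0.0]]
force: [-0.9, -0.3, 1.5]
width: 0.026
```

Call:
send_rows --deltas '[0,0,0,0,1,0,10,0,0,0,0,0,0,10]'

```text
clock: 9.45
position: [0.5385, -0.0274, 0.3866]
tool_rot: [[-0.834, 0.001, 0.552], [-0.552, -0.0, -0.834], [-0.001, -1.0, 0.001]]
force: [-2.4, 0.5, 7.2]
width: 0.0259
```

Call:
send_rows --deltas '[0,-0.1,0,0,0,0,10,0,-0.1,0,0,0,0,10,0,-0.1,0,0,0,0,10,0,-0.1,0,0,0,0,10,0,0,0,0,0,0,10]' --newtons 60

```text
clock: 9.95
position: [0.5386, -0.0274, 0.3867]
tool_rot: [[-0.55, 0.001, 0.835], [-0.835, -0.0, -0.55], [-0.001, -1.0, 0.001]]
force: [-0.1, -0.2, 7.0]
width: 0.0258
```

```bash
python3 - <<'E'
from h import *
o=manip.get_obs();print(o['position'],o['force'],o['moment'],o['clock'])
W=cam('wrist')
snap('wrist','wr7.png')
im=cv2.imread('pics/wr7.png')[205:265,280:360]
cv2.imwrite('pics/c9.png',cv2.resize(im,(800,600),interpolation=cv2.INTER_CUBIC))
E
```

```text
[ 0.5386 -0.0274  0.3867] [-0.1263 -0.1888  7.0301] [ 0.0273  0.373  -0.1859] 9.95
```

View pics/c9.png

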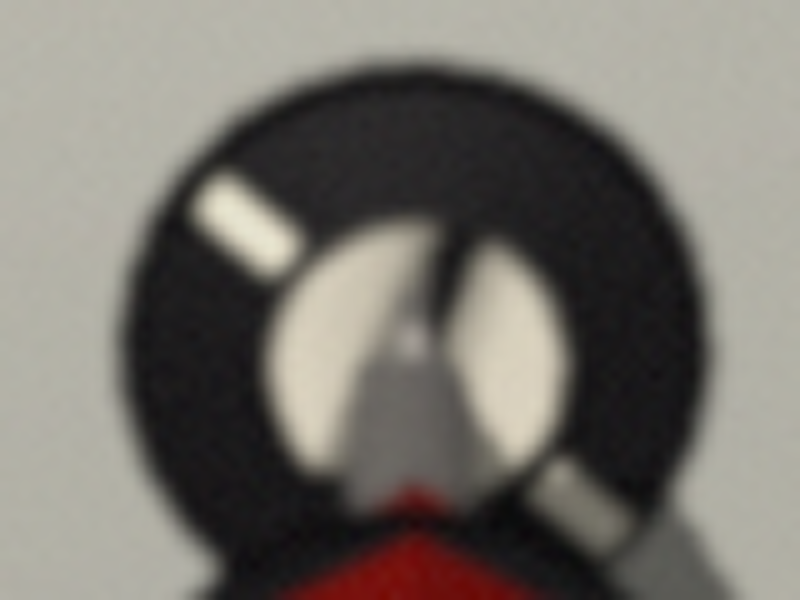

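Call:
send_rows --deltas '[0,-0.1,0,0,0,0,10,0,-0.1,0,0,0,0,10,0,-0.1,0,0,0,0,10,0,-0.1,0,0,0,0,10,0,0,0,0,0,0,10]'

```text
clock: 10.5
position: [0.5388, -0.0275, 0.3867]
tool_rot: [[-0.181, 0.003, 0.983], [-0.983, -0.0, -0.181], [-0.0, -1.0, 0.003]]
force: [2.9, 0.2, 5.9]
width: 0.0256
```

```bash
python3 - <<'E'
from h import *
o=manip.get_obs();print(o['position'],o['force'],o['moment'],o['clock'])
W=cam('wrist')
snap('wrist','wr8.png')
im=cv2.imread('pics/wr8.png')[205:265,280:360]
cv2.imwrite('pics/c10.png',cv2.resize(im,(800,600),interpolation=cv2.INTER_CUBIC))
E
```

```text
[ 0.5388 -0.0275  0.3867] [2.861  0.2261 5.8981] [-0.1201 -0.74   -0.1872] 10.5
```

View pics/c10.png

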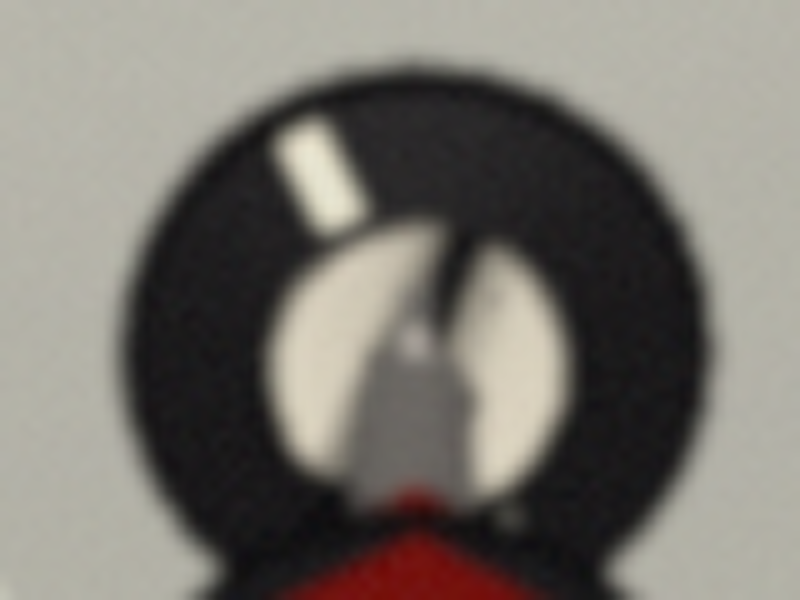

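Call:
send_rows --deltas '[0,-0.1,0,0,0,0,10,0,-0.1,0,0,0,0,10,0,-0.1,0,0,1,0,10,0,0,0,0,0,0,10]'

```text
clock: 10.95
position: [0.5389, -0.0274, 0.3857]
tool_rot: [[0.117, 0.003, 0.993], [-0.993, -0.0, 0.117], [0.0, -1.0, 0.003]]
force: [5.6, -1.0, 2.9]
width: 0.0257
```

Call:
send_rows --deltas '[0,-0.05,0,0,1,0,10,0,-0.05,0,0,1,0,10,0,0,0,0,0,0,10]'

```text
clock: 11.25
position: [0.5389, -0.0274, 0.3833]
tool_rot: [[0.214, 0.003, 0.977], [-0.977, -0.0, 0.214], [0.001, -1.0, 0.003]]
force: [5.9, -0.2, 2.8]
width: 0.026
```

Call:
send_rows --deltas '[0,-0.1,0,0,0.5,0.5,10,0,-0.1,0,0,0.5,0,10,0,-0.1,0,0,0,0,10,0,0,0,0,0,0,10]'

```text
clock: 11.65
position: [0.5394, -0.0273, 0.3825]
tool_rot: [[0.493, 0.003, 0.87], [-0.87, -0.0, 0.493], [0.001, -1.0, 0.002]]
force: [4.9, 0.4, 4.7]
width: 0.0259
```

```bash
python3 - <<'E'
from h import *
o=manip.get_obs();print(o['position'],o['force'],o['moment'],o['clock'],o['q'])
W=cam('wrist')
snap('wrist','wr9.png')
im=cv2.imread('pics/wr9.png')[205:265,280:360]
cv2.imwrite('pics/c11.png',cv2.resize(im,(800,600),interpolation=cv2.INTER_CUBIC))
E
```

```text
[ 0.5394 -0.0273  0.3825] [4.9362 0.4194 4.6691] [ 0.0163 -1.5772 -0.109 ] 11.65 [ -5.6049  -9.9921 100.9311   0.0144  88.905  -35.1535]
```

View pics/c11.png

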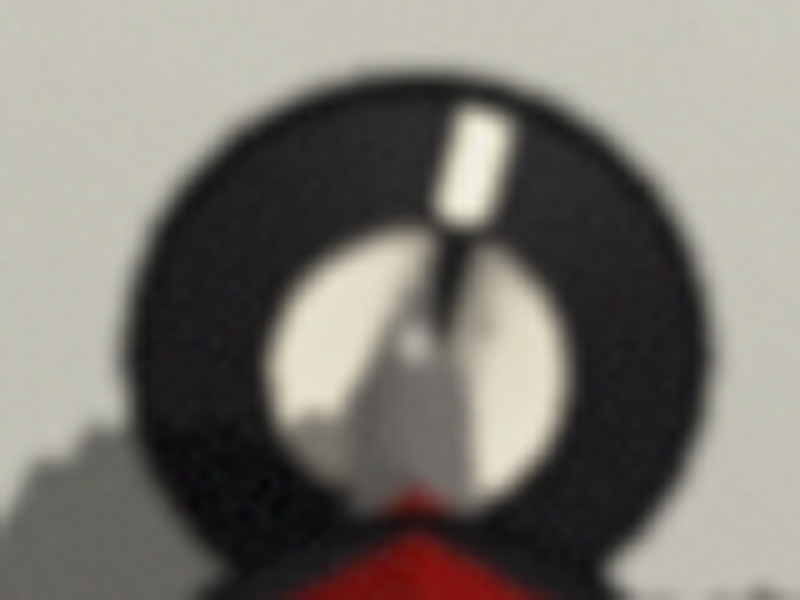

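Call:
send_rows --deltas '[0,-0.05,0,0,0,0,10,0,-0.03,0,0,0,0,10,0,0,0,0,0,0,10]'

```text
clock: 12.0
position: [0.5394, -0.0273, 0.3825]
tool_rot: [[0.558, 0.003, 0.83], [-0.83, 0.0, 0.558], [0.002, -1.0, 0.002]]
force: [6.2, 1.1, 4.1]
width: 0.0257
```

```bash
python3 - <<'E'
from h import *
o=manip.get_obs();print(o['position'],o['force'],o['moment'],o['clock'],o['q'])
E
```

```text
[ 0.5394 -0.0273  0.3825] [6.2253 1.0578 4.1431] [ 0.1043 -1.6108 -0.0753] 12.0 [ -5.6037  -9.9926 100.9289   0.0196  88.8979 -39.5528]
```

Call:
send_rows --deltas '[0,-0.05,0,0,0,0,10,0,0,0,0,0,0,10]'

```text
clock: 12.2
position: [0.5394, -0.0273, 0.3825]
tool_rot: [[0.6, 0.003, 0.8], [-0.8, 0.0, 0.6], [0.002, -1.0, 0.002]]
force: [7.2, 1.4, 4.1]
width: 0.0259
```

```bash
python3 - <<'E'
from h import *
o=manip.get_obs();print(o['position'],o['force'],o['moment'],o['clock'],o['q'])
W=cam('wrist')
import pickle;pickle.dump((o,W),open('w10.pkl','wb'))
snap('wrist','wr10.png')
im=cv2.imread('pics/wr10.png')[205:265,280:360]
cv2.imwrite('pics/c12.png',cv2.resize(im,(800,600),interpolation=cv2.INTER_CUBIC))
E
```

```text
[ 0.5394 -0.0273  0.3825] [7.2255 1.4155 4.0924] [ 0.1606 -1.6842 -0.1487] 12.2 [ -5.604   -9.9921 100.93     0.0206  88.8971 -42.4509]
```

View pics/c12.png

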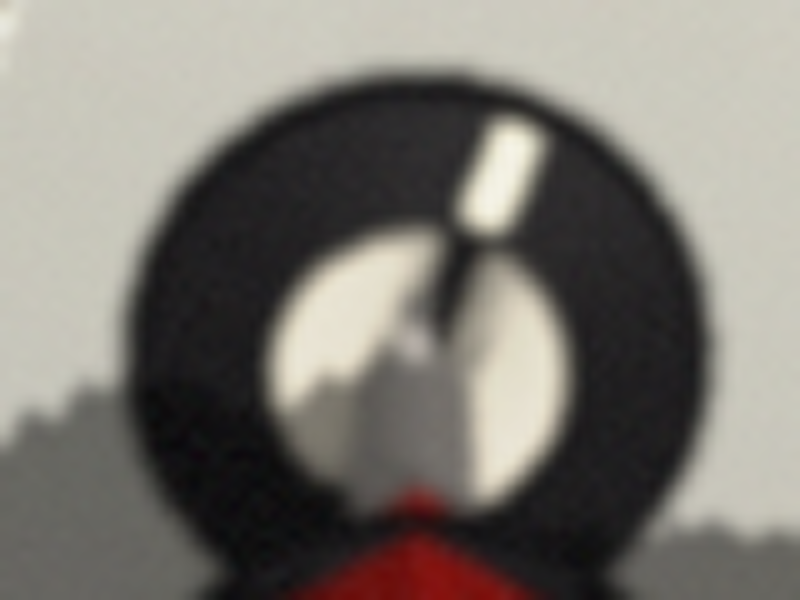

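Call:
send_rows --deltas '[0,0,0,0.4,0,0.5,10,0,0,0,0,1,0,10,0,0,0,0,1,0,10,0,0,0,0,0,0,10]'

```text
clock: 12.65
position: [0.5398, -0.0273, 0.3809]
tool_rot: [[0.599, 0.002, 0.801], [-0.801, -0.0, 0.599], [0.001, -1.0, 0.002]]
force: [2.6, 0.5, 11.0]
width: 0.026
```

Call:
send_rows --deltas '[0,0,0,0,1,0,10,0,0,0,0,1,0,10,0,0,0,0,0,0,10]'

```text
clock: 12.95
position: [0.5397, -0.0273, 0.3803]
tool_rot: [[0.599, 0.003, 0.801], [-0.801, -0.0, 0.599], [0.002, -1.0, 0.002]]
force: [-0.5, 1.0, 22.2]
width: 0.0257
```

```bash
python3 - <<'E'
from h import *
o=manip.get_obs();print(o['position'],o['force'],o['moment'],o['clock'],o['q'])
E
```

```text
[ 0.5397 -0.0273  0.3803] [-0.5233  1.0333 22.2438] [ 0.2486  0.2973 -0.1113] 12.95 [ -5.6031  -9.9089 101.0649   0.0056  88.6562 -42.3942]
```

Call:
send_rows --deltas '[0,0,0,0,1,0,10,0,0,0,0,0,0,10,0,0,0,0,0,0,10]'

```text
clock: 13.25
position: [0.5397, -0.0273, 0.38]
tool_rot: [[0.599, 0.004, 0.801], [-0.801, -0.0, 0.599], [0.003, -1.0, 0.003]]
force: [-3.0, 0.9, 27.7]
width: 0.0257
```

```bash
python3 - <<'E'
from h import *
o=manip.get_obs();print(o['position'],o['force'],o['moment'],o['clock'])
W=cam('wrist')
import pickle;pickle.dump((o,W),open('w11.pkl','wb'))
snap('wrist','wr11.png');snap('scene','s11.png')
f=lambda i:cv2.resize(i,(400,400),interpolation=cv2.INTER_CUBIC)
a=cv2.imread('pics/wr11.png');b=cv2.imread('pics/s11.png')
print(proj(cam('scene'),[.540,-.027,.11]))
cv2.imwrite('pics/c13.png',np.hstack([f(a[205:265,290:350]),f(b[180:300,270:390])]))
E
```

```text
[ 0.5397 -0.0273  0.38  ] [-2.9596  0.8684 27.7439] [ 0.2215  0.9018 -0.1494] 13.25
[[346.5481 233.3793]]
```

View pics/c13.png

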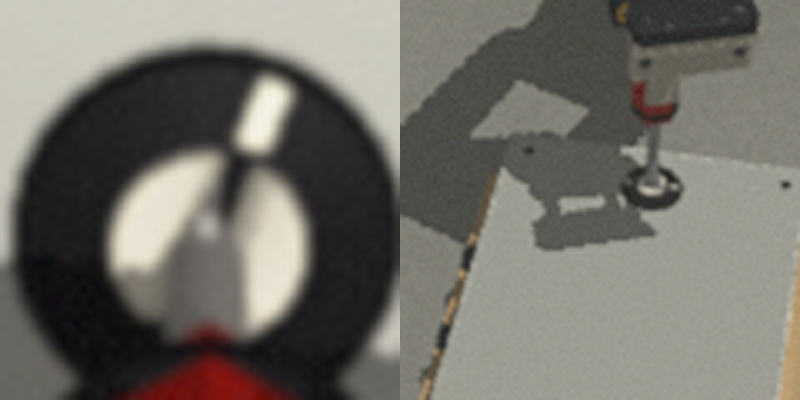

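View pics/wr11.png

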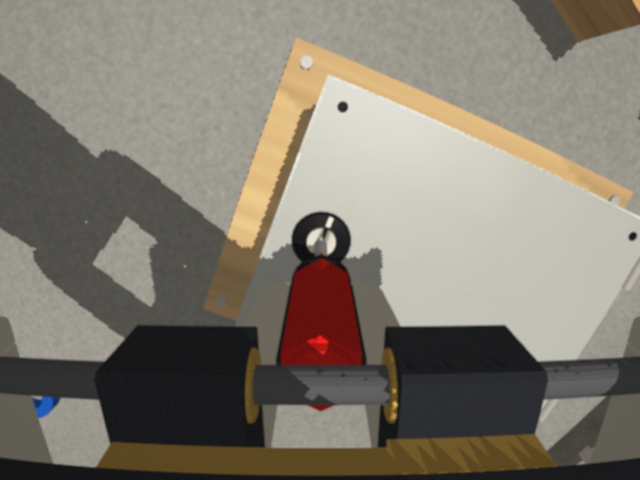

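View pics/s11.png

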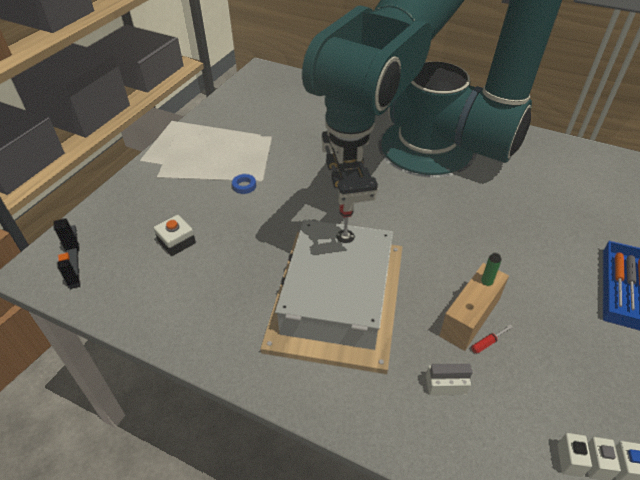

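Call:
send_rows --deltas '[0,-0.05,0,0,0,0,10,0,0,0,0,0,0,10,0,0,0,0,0,0,10]'

```text
clock: 13.65
position: [0.5397, -0.0273, 0.38]
tool_rot: [[0.638, 0.004, 0.77], [-0.77, -0.0, 0.638], [0.003, -1.0, 0.003]]
force: [-2.8, 1.3, 28.3]
width: 0.0259
```

```bash
python3 - <<'E'
from h import *
o=manip.get_obs();print(o['position'],o['force'],o['moment'],o['clock'],o['width'])
W=cam('wrist');R=o['tool_rot']
snap('wrist','wr12.png')
im=cv2.imread('pics/wr12.png')
cv2.imwrite('pics/c14.png',cv2.resize(im[208:258,290:350],(720,600),interpolation=cv2.INTER_CUBIC))
import pickle;pickle.dump((o,W),open('w12.pkl','wb'))
E
```

```text
[ 0.5397 -0.0273  0.38  ] [-2.7736  1.3418 28.2805] [ 0.1802  0.8488 -0.2098] 13.65 0.02585311496402904
```

View pics/c14.png

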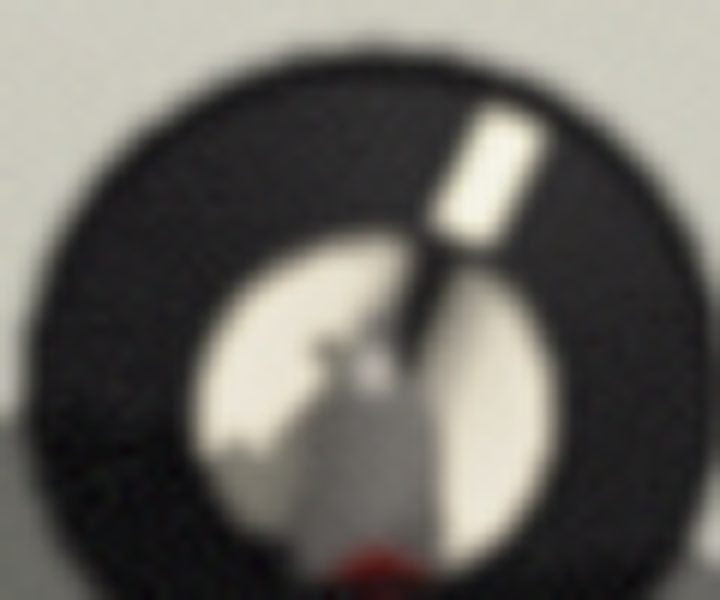

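```bash
python3 - <<'E'
from h import *
a=cv2.imread('pics/scene0.png');b=cv2.imread('pics/s11.png')
for n,(u,v) in dict(tape=(244,183),box=(174,234),relay=(449,378)).items():
    r,_=cv2.phaseCorrelate(np.float32(a[v-25:v+25,u-25:u+25,1]),np.float32(b[v-25:v+25,u-25:u+25,1]));print(n,r)
print(manip.get_obs()['force']); print(manip.close_job())
E
```

```text
tape (-0.08106339493163617, -0.05842998893768936)
box (-0.004573875067425348, -0.014125888458192293)
relay (-0.0537353424728515, -0.05112540372642371)
[-3.7042  1.0848 27.4664]
the job is handed in; nothing more can be done
None
```

I drew the red screwdriver out of the stand, set its blade in the latch slot and turned the latch anticlockwise onto the marks. I then pushed the cover down and handed in at about 13.7 s, still gripping at 60 N and pushing. No verdict was reported.

**Last checks:**
- **Push:** about 27 N down on the latch through the screwdriver, and the finger opening matches the handle (26 mm).
- **Cover:** the tool is 6.8 mm below where the blade first touched the slot bottom. Over the last millimetre or so the push rose like a hard stop. Both fit a shut cover, but I did not see the gap directly.
- **Blade depth:** worked out from tool height, the tip is at the slot bottom, about 7 mm deep. I did not measure this separately.
- **Slot angle:** in the picture the slot lies within about 5° of the visible mark. My readings disagreed slightly, from about 1° to slightly past the mark. The turning moment was still rising at the end (0.15 to 0.21 N m), which suggests the stop. Against that, it ran at about 0.19 N m midway, so this is weak evidence.
- **Twist in the grip:** the handle looks twisted by roughly 8°.
- **Bystanders:** the tape, button box and relay shifted less than 0.1 pixel in the scene camera. The green screwdriver is still in its hole; I checked it only by eye.

The small red look-alike stood upright in the first pictures and now lies on the bench. It already looked tipped over in the wrist picture taken before I reached for the driver, so I don't think the arm touched it, but I can't rule that out.

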